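Slide the chocolate mould into the corner stop

ROBOT

A 7-joint arm with a two-finger parallel gripper is mounted at the origin on the work surface. World frame = base frame: x ahead of the robot, y to its left, z up, the work surface at z = 0. Lengths are in m, angles in rad, forces in N, time in s.
With the tool pointing down it reaches from about 0.35 to 0.9 m from the base axis. Payload 7.2 kg.
Tool frame: the origin (TCP) lies midway between the tips of the shut fingers; the grasp point (between the pads) lies 19 mm behind it (bot.grip_depth is the distance from the TCP to the grasp point, in m); z points along the fingers, y is the line along which they close (so a half turn about z gives the same grasp; the last joint's range is limited). The gripper opens to 88 mm and grips with 3 to 60 N. Pads are 20 mm wide; open, the fingers measure 115 mm over their backs; the gripper's body (75 mm by 178 mm) begins 61 mm behind the grasp point.
Start: joints at [-1.347, 0.411, -0.013, 1.596, 0.006, 1.134, -0.082], TCP at [0.18, 0.599, 0.189] pointing down, gripper open.
Joint ranges: [-2.95, 2.95], [-0.29, 1.99], [-1.47, 1.44], [0.14, 2.54], [-1.03, 4.17], [0.13, 1.85], [-2.86, 2.86]. Speed limits (rad/s): [2.39, 2.39, 3.01, 3.01, 3.14, 3.14, 3.14].

INTERFACE

Orientations are given as a 3x3 rotation matrix whose columns are the frame's x, y, z axes.
In Python, from plant import bot, viewer, workorder gives the robot as it stands.
- The arm moves only by the tool play_rows, never from a script. Its argument "series" is text: rows parted by semicolons, each of 6 numbers parted by spaces: the shift along the world's x, y, z each as a share of 30 mm, from -1 to 1, then the turn, a rotation vector about the world's x, y, z each as a share of 0.15 rad, from -1 to 1. In form: x y z wx wy wz; .... A call has 1 to 5 rows; each row shifts and turns the commanded pose from where the row before left it; what a row does not reach is not made up. A row lasts 1/10 s, in which the tool goes at most 50 mm and 8.59 degrees, less where a joint would pass 70% of its speed; a pose out of reach is approached as far as the arm can. A call with a number of a shift or a turn outside -1 to 1 is refused whole. A call with a gripper value outside its range is refused whole. "gripper" is the opening, from -1 (shut) to 1 (fully open), set as the call begins (left out, the last holds). The fingers move at their own pace and stop on an object; the grip force is fixed at half the most. Time passes only in rows, so rows that do not move let the fingers close. It gives the time, the measured TCP pose, the force, the opening and the grip force at its end, in the units of the state.
- bot.observe(): the state, without advancing time (a new reading comes with each control period).
- viewer.camera(name): name is "scene" or "top"; returns the picture (480x640x3 uint8, red, green, blue); there is no depth.
- viewer.camera_model(name): a dict with "camera_matrix" (3x3 intrinsics, pixels), "R" (3x3) and "t" (3): a world point X has camera coordinates R X + t. Camera axes: x right, y down, z forward; pixel columns grow to the right and rows downward; lengths in m; the calibration is good to about 2 mm. A picture is of the moment at which its call begins. camera_model takes no time and is no camera call.
- workorder.hand_in(): hands the job in; it is judged then, once.
The state is a dict: "t": time; "joint_positions": joint angles; "joint_velocities": joint speeds; "effort": joint torques, N m; "eef_pos": TCP position; "orientation": TCP orientation; "force": force on the tool from outside, world axes, zero at the start; "torque": the same for the moment, N m; "width": opening from 0.0 (shut) to 1.0 (fully open); "finger_force": force on a finger pad.
Only numpy, scipy, OpenCV 4.12 (cv2) and the standard library are available. Lean on these libraries where they do the work, as an engineer would, in place of code of your own. Each camera call takes 0.05 s, during which the arm holds its last target. There are 200 camera calls.

TASK

With the fingers, push the filled chocolate mould along the counter into the steel corner stop until it sits snugly in the corner, one long side flat against the longer rail and one short side flat against the shorter rail. Slide it smoothly without jolting it, never lift, tip or pick it up, and leave the cup, jar and tin where they stand. Finish with the hand clear of everything.

Things in the scene. Friction and masses are not known exactly. Their poses are not given: they have to be found in the camera images.
- mould: Loose chocolate mould: clear slab lying flat, 110 mm along its x, 180 mm along its y, 24 mm high, 3 x 5 dark round filled cavities in its top; 0.3 to 0.6 kg, slides under a push of some 1 to 7 N. Origin: centre of its underside, z up. Starts with its long sides roughly along world y (within 0.4 rad), right of the stop and its centre 75 mm or more short of the longer rail's line; nothing stands between.
- stop: Fixed L of steel bar, 22 mm wide, 18 mm high, blue screws on top. Origin: inner corner, on the counter. Longer rail along its y: inner face x = 0, y from 0 to -160 mm. Shorter rail along its x: inner face y = 0, x from 0 to -100 mm. Bars lie outside (+x, +y). Seated, the mould's centre is at x = -55, y = -90 mm in this frame, axes parallel. Yaw -0.05 to 0.2 rad.
- cup: A loose open steel cup, a bystander, 70 mm across the rim, 80 mm high, standing near the work. Origin at the centre of its underside. Cup, jar and tin share three places: near-left of the stop, right of the mould, left of the shorter rail; which stands where varies.
- jar: A loose closed amber glass jar with a pale label and a white cap, a bystander, 66 mm across, 85 mm high. Origin at the centre of its underside.
- tin: A loose closed red tin with a pale label round it and a pale lid, a bystander, 68 mm across, 90 mm high. Origin at the centre of its underside.
There are look-alikes about, which are no part of the job. Leave any orange or pink look-alike of the mould alone.

How it is judged:
At the end, for the whole second after the job is handed in: The mould lies flat and at rest on the counter, in the corner stop: its centre within 4 mm, both ways, of its place with both sides touching the rails, and its long side parallel to the longer rail within 0.025 rad. The cup, jar and tin stand upright within 20 mm of where they began (x of mould in the frame of stop between -0.059 and -0.051 m and y of mould in the frame of stop between -0.094 and -0.086 m and angle between the y axis of mould and the y axis of stop, either way round below 0.025 rad and height (world z) of mould below 0.004 m and angle between mould's own z axis and vertical below 0.03 rad and linear speed of mould below 0.01 m/s and distance of each of cup, jar, tin from where it was at the start of the episode below 0.02 m and angle between each of cup, jar, tin's own z axis and vertical below 0.1 rad).
It fails at once if the mould was lifted off the counter (more than 8 mm) (height (world z) of mould above 0.008 m).
It fails at once if the mould was tipped (more than 0.12 rad) (angle between mould's own z axis and vertical above 0.12 rad).
It fails at once if the mould was jolted (faster than 0.35 m/s) (linear speed of mould above 0.35 m/s).
It fails at once if the cup, jar or tin was disturbed (moved more than 20 mm, or tipped) (distance of any of cup, jar, tin from where it was at the start of the episode above 0.02 m or angle between any of cup, jar, tin's own z axis and vertical above 0.15 rad).
It also fails if it takes over 67 s, if anything falls off the work surface, if the arm or the gripper's body presses on something with over 40 N, if the wrist force passes 120 N, or if a joint passes its speed limit or range.

## Working session

There is one attempt and no reset: what is moved stays moved. The work goes in short steps, Python scripts to look and compute and a tool call to move; the robot and the scene stay as the last step left them, time stands still between calls to the robot, and variables do not carry over. Pictures are saved under pics/ and viewed, at most 10 in all, crops included, and the job is handed in when it is done.

Besides the shell and the picture viewer there is one more tool, called after "Call:" by a JSON object that holds its "op" and its "data", one argument or row to a line. play_rows: Moves the arm, as the interface text tells. Its arguments: {"type":"object","properties":{"series":{"type":"string"},"gripper":{"type":"number"}},"required":["series"]}

```bash
mkdir -p pics; python3 - <<'E'
from plant import bot, viewer
import cv2
for n in("scene","top"):
    cv2.imwrite(f"pics/{n}0.png",viewer.camera(n)[:,:,::-1]); m=viewer.camera_model(n); print(n,m)
s=bot.observe();print(s['t'],s['eef_pos'],s['orientation'],s['width'])
E
```

```text
scene {'camera_matrix': array([[603.41524124,   0.        , 315.16542285],
       [  0.        , 603.41524124, 239.13496124],
       [  0.        ,   0.        ,   1.        ]]), 'R': array([[ 0.04921294,  0.99876732, -0.0064749 ],
       [ 0.83676336, -0.04476833, -0.54573151],
       [-0.54534867,  0.02143909, -0.83793508]]), 't': array([-0.02280699, -0.36586345,  1.85173356])}
top {'camera_matrix': array([[507.63502921,   0.        , 323.07915314],
       [  0.        , 507.63502921, 234.00005789],
       [  0.        ,   0.        ,   1.        ]]), 'R': array([[ 0.01982361, -0.99953261,  0.0232722 ],
       [-0.99707741, -0.02148193, -0.07331558],
       [ 0.07378124, -0.02175081, -0.99703723]]), 't': array([-0.00578772,  0.46130635,  1.2321657 ])}
0.1 [0.17967534 0.59808898 0.18868453] [[-9.57743445e-01  2.87623732e-01 -2.88239709e-04]
 [ 2.87623848e-01  9.57742423e-01 -1.40501410e-03]
 [-1.28056001e-04 -1.42854766e-03 -9.99998971e-01]] 0.9992897975783361
```

View pics/top0.png

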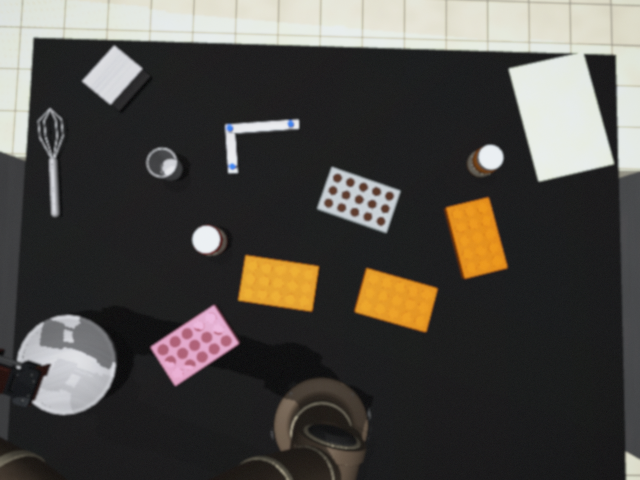

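View pics/scene0.png

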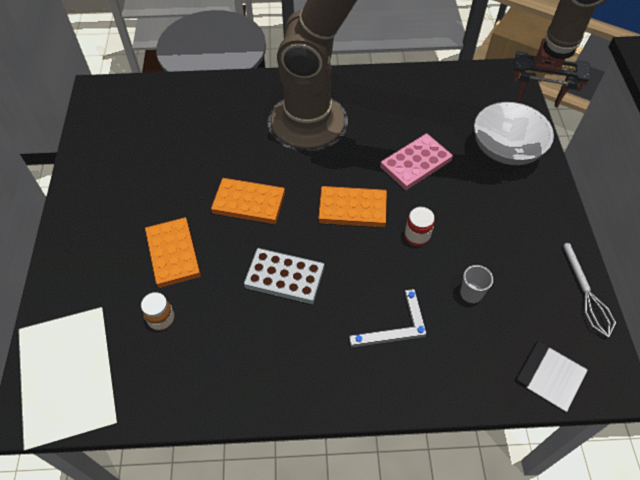

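The top view shows the mould at about (359,200), and the stop's inner corner at about (238,133) with the long rail running right (−y). The cup is at (163,163), the tin at (208,240) and the jar at (488,158). The scene view agrees.

```bash
cat > h.py <<'E'
import numpy as np, cv2
from plant import bot, viewer
from scipy.optimize import least_squares
def w(n,uv,z):
    m=viewer.camera_model(n);K,R,t=m['camera_matrix'],m['R'],m['t']
    d=np.c_[np.atleast_2d(uv),np.ones(len(np.atleast_2d(uv)))]@np.linalg.inv(K).T@R
    c=-R.T@t
    return (c+d*((z-c[2])/d[:,2])[:,None])[:,:2]
def px(n,X):
    m=viewer.camera_model(n);p=np.asarray(X)@m['R'].T+m['t'];p=p@m['camera_matrix'].T
    return p[:,:2]/p[:,2:]
def screws(n,im):
    h=cv2.cvtColor(im,cv2.COLOR_RGB2HSV); k=cv2.inRange(h,(100,120,80),(125,255,255))
    _,_,s,c=cv2.connectedComponentsWithStats(k); return [(c[i],s[i,4]) for i in range(1,len(s)) if 4<s[i,4]<200]
def mould(n,im,roi):
    # dark cavities inside the pale slab; roi x0,y0,x1,y1
    x0,y0,x1,y1=roi; g=cv2.cvtColor(im,cv2.COLOR_RGB2GRAY)[y0:y1,x0:x1]
    k=(g>110).astype(np.uint8); k=cv2.morphologyEx(k,cv2.MORPH_CLOSE,np.ones((3,3)))
    cs=cv2.findContours(k,cv2.RETR_EXTERNAL,cv2.CHAIN_APPROX_NONE)[0]; c=max(cs,key=cv2.contourArea)
    hull=np.zeros_like(g);cv2.drawContours(hull,[c],-1,255,-1)
    inn=cv2.erode(hull,np.ones((3,3)))
    d=((g<125)&(inn>0)).astype(np.uint8)
    _,_,s,cc=cv2.connectedComponentsWithStats(d)
    return cv2.minAreaRect(c), [cc[i]+[x0,y0] for i in range(1,len(s)) if s[i,4]>15], c[:,0]+[x0,y0]
E
python3 - <<'E'
from h import *
rois={'top':(300,150,420,250),'scene':(230,235,340,310)}
for n in rois:
    im=cv2.imread(f"pics/{n}0.png")[:,:,::-1].copy()
    for c,a in screws(n,im): print(n,'screw',c.round(1),a,w(n,c,.018).round(4))
    r,b,c=mould(n,im,rois[n]); b=np.array(b)
    print(r,len(b)); q=w(n,b,.024); e=q-q.mean(0); u,s,vt=np.linalg.svd(e)
    print('mould',q.mean(0),vt[0],s)
    q=w(n,c,.024).astype(np.float32);print(cv2.minAreaRect(q))
t=cv2.imread("pics/top0.png");s=cv2.imread("pics/scene0.png")
a=cv2.resize(t[105:255,210:410],(800,600),interpolation=cv2.INTER_CUBIC);cv2.imwrite("pics/tc.png",a)
E
```

```text
top screw [290.2 123.1] 25 [[0.7369 0.0913]]
top screw [229.2 127.2] 24 [[0.7223 0.2425]]
top screw [232.  166.1] 22 [[0.6247 0.2325]]
((58.44941711425781, 49.395450592041016), (74.04033660888672, 45.212650299072266), 19.179006576538086) 15
mould [ 0.54869853 -0.08203981] [0.30985148 0.95078497] [0.18607852 0.10440917]
((0.5483863949775696, -0.08142684400081635), (0.18184122443199158, 0.11247532069683075), 71.9963150024414)
scene screw [411.2 294. ] 27 [[0.6244 0.2314]]
scene screw [420.6 329. ] 31 [[0.7198 0.2411]]
scene screw [358.4 337.5] 31 [[0.7339 0.0899]]
((53.545387268066406, 38.31089401245117), (73.31800079345703, 39.167762756347656), 13.495734214782715) 15
mould [ 0.55026164 -0.08357912] [-0.30875927 -0.95114022] [0.18608329 0.10432369]
((0.5513947010040283, -0.08333083987236023), (0.18140080571174622, 0.1117159053683281), 71.97350311279297)
```

View pics/tc.png

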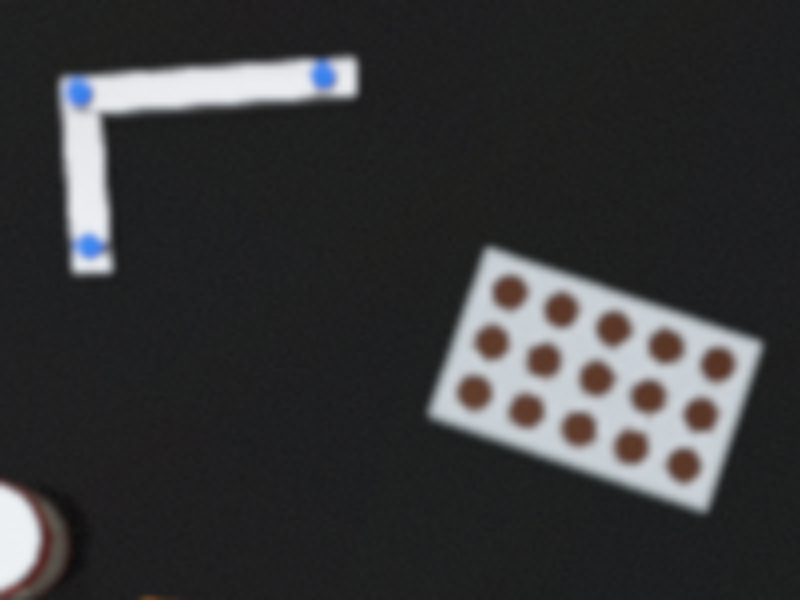

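The two cameras agree within 2 mm.
- **Stop:** origin about (0.711, 0.230), yaw about 0.097.
- **Mould:** centre about (0.5495, −0.083), yaw about −0.314.

My plan has three pushes:
1. Push the right short end "car-like" with two fingers, turning the mould until it is parallel to the stop.
2. Push the near long side onto the long rail.
3. Push the last centimetres along y.

Call:
{"op": "play_rows", "data": {
  "series": "0.6 -0.95 0 0 0 -0.38;0.6 -0.95 0 0 0 -0.38;0.6 -0.95 0 0 0 -0.38;0.6 -0.95 0 0 0 -0.38;0.6 -0.95 0 0 0 -0.38",
  "gripper": 0.1
}}

```text
t: 0.6
eef_pos: [0.2703, 0.4546, 0.1891]
orientation: [[-0.837, 0.547, -0.0], [0.547, 0.837, -0.001], [-0.0, -0.001, -1.0]]
force: [0.1, 1.1, 0.2]
width: 0.586
finger_force: 0.0
```

Call:
{"op": "play_rows", "data": {
  "series": "0.6 -0.95 0 0 0 -0.38;0.6 -0.95 0 0 0 -0.38;0.6 -0.95 0 0 0 -0.38;0.6 -0.95 0 0 0 -0.38;0.6 -0.95 0 0 0 -0.38"
}}

```text
t: 1.1
eef_pos: [0.3602, 0.3122, 0.1893]
orientation: [[-0.649, 0.761, -0.0], [0.761, 0.649, -0.0], [0.0, -0.0, -1.0]]
force: [0.5, 0.1, 0.2]
width: 0.55
finger_force: 0.0
```

Call:
{"op": "play_rows", "data": {
  "series": "0.5 -0.95 0 0 0 -0.38;0.4 -0.95 0 0 0 -0.38;0.3 -0.95 0 0 0 -0.38;0.3 -0.95 0 0 0 -0.38;0.2 -0.95 0 0 0 -0.38"
}}

```text
t: 1.6
eef_pos: [0.411, 0.1697, 0.1893]
orientation: [[-0.409, 0.913, -0.0], [0.913, 0.409, -0.0], [-0.0, -0.0, -1.0]]
force: [1.1, -0.0, -0.2]
width: 0.548
finger_force: 0.0
```

Call:
{"op": "play_rows", "data": {
  "series": "0.2 -0.95 0 0 0 -0.38;0.2 -0.95 0 0 0 -0.38;0.2 -0.95 0 0 0 -0.38;0.2 -0.95 0 0 0 -0.38;0.2 -0.95 0 0 0 -0.38"
}}

```text
t: 2.1
eef_pos: [0.4407, 0.0274, 0.1894]
orientation: [[-0.136, 0.991, -0.0], [0.991, 0.136, 0.0], [0.0, -0.0, -1.0]]
force: [0.4, -0.1, -0.0]
width: 0.549
finger_force: 0.0
```

Call:
{"op": "play_rows", "data": {
  "series": "0.2 -0.95 0 0 0 -0.38;0.2 -0.95 0 0 0 -0.38;0.2 -0.95 0 0 0 -0.38;0.2 -0.95 0 0 0 -0.38;0.2 -0.95 0 0 0 -0.38"
}}

```text
t: 2.6
eef_pos: [0.4707, -0.115, 0.1893]
orientation: [[0.148, 0.989, -0.0], [0.989, -0.148, 0.0], [0.0, -0.0, -1.0]]
force: [0.8, 0.6, -1.1]
width: 0.549
finger_force: 0.0
```

```bash
python3 - <<'E'
from h import *
s=bot.observe();R=s['orientation'];print(s['t'],s['eef_pos'],np.arctan2(R[1,1],R[0,1]),R[:,2],s['width'],s['force'])
for n,p,z in(('tin',(206,240),.09),('jar',(490,157),.085),('cup',(162,162),.08)):print(n,w('top',p,z))
E
```

```text
2.6 [ 0.4707036  -0.11500292  0.18934177] -0.1481454351681109 [-1.96445847e-04  1.16419181e-04 -9.99999974e-01] 0.548682934527641 [ 0.77676673  0.62787615 -1.08055366]
tin [[0.43627098 0.27461641]]
jar [[ 0.64785158 -0.38692692]]
cup [[0.61767832 0.38596838]]
```

Call:
{"op": "play_rows", "data": {
  "series": "0.33 -0.75 0 0 0 -0.28;0.33 -0.75 0 0 0 -0.28;0.33 -0.75 0 0 0 -0.28;0.33 -0.75 0 0 0 -0.28;0 0 0 0 0 0"
}}

```text
t: 3.1
eef_pos: [0.5106, -0.207, 0.1892]
orientation: [[0.313, 0.95, -0.0], [0.95, -0.313, -0.002], [-0.002, 0.0, -1.0]]
force: [0.8, -0.2, -0.1]
width: 0.552
finger_force: 0.0
```

Call:
{"op": "play_rows", "data": {
  "series": "0 0 -1 0 0 0;0 0 -1 0 0 0;0 0 -1 0 0 0;0 0 -1 0 0 0;0 0 -1 0 0 0"
}}

```text
t: 3.6
eef_pos: [0.51, -0.2027, 0.0382]
orientation: [[0.308, 0.952, -0.0], [0.952, -0.308, 0.001], [0.0, -0.001, -1.0]]
force: [0.5, -0.5, -0.2]
width: 0.553
finger_force: 0.0
```

Call:
{"op": "play_rows", "data": {
  "series": "0 0 -0.7 0 0 0;0 0 -0.4 0 0 0;0 0 0 0 0 0"
}}

```text
t: 3.9
eef_pos: [0.5093, -0.203, 0.0052]
orientation: [[0.308, 0.951, -0.003], [0.951, -0.308, 0.001], [-0.0, -0.003, -1.0]]
force: [-1.1, 0.1, 0.0]
width: 0.545
finger_force: 0.0
```

```bash
python3 - <<'E'
import numpy as np
p=np.array([.5093,-.203]);th=np.arctan2(.951,.309) ;o=np.array([.7112,.2298]);yw=.097
L=.1;c=p+.126*np.array([np.cos(th),np.sin(th)]) ;tgt=yw+np.pi/2
w0=[0]*4+[.0205]*20
for i,wz in enumerate(w0):
    th+=wz/2;c=c+.0078*np.array([np.cos(th),np.sin(th)]);th+=wz/2
    q=c-L*np.array([np.cos(th),np.sin(th)])
    if i==0:p=p+.026*np.array([.309,.951])
    d=(q-p)/.03;p=q
    x=c-o; print(i,d.round(3),round(wz/.15,3),c.round(3),round(x@[np.cos(yw),np.sin(yw)],4),round(x@[-np.sin(yw),np.cos(yw)],4))
E
```

```text
0 [0.08  0.247] 0.0 [ 0.551 -0.076] -0.1894 -0.2886
1 [0.08  0.247] 0.0 [ 0.553 -0.068] -0.1863 -0.2814
2 [0.08  0.247] 0.0 [ 0.555 -0.061] -0.1832 -0.2743
3 [0.08  0.247] 0.0 [ 0.558 -0.053] -0.18 -0.2671
4 [0.143 0.228] 0.137 [ 0.56  -0.046] -0.177 -0.2599
5 [0.138 0.231] 0.137 [ 0.562 -0.039] -0.1741 -0.2527
6 [0.134 0.233] 0.137 [ 0.564 -0.031] -0.1714 -0.2454
7 [0.129 0.236] 0.137 [ 0.566 -0.023] -0.1688 -0.238
8 [0.124 0.239] 0.137 [ 0.568 -0.016] -0.1663 -0.2306
9 [0.119 0.241] 0.137 [ 0.57  -0.008] -0.164 -0.2232
10 [0.114 0.243] 0.137 [ 0.571 -0.001] -0.1619 -0.2157
11 [0.109 0.246] 0.137 [0.572 0.007] -0.1599 -0.2081
12 [0.104 0.248] 0.137 [0.573 0.015] -0.1581 -0.2005
13 [0.099 0.25 ] 0.137 [0.574 0.023] -0.1564 -0.1929
14 [0.094 0.252] 0.137 [0.575 0.03 ] -0.1549 -0.1853
15 [0.088 0.254] 0.137 [0.576 0.038] -0.1535 -0.1776
16 [0.083 0.256] 0.137 [0.576 0.046] -0.1523 -0.1699
17 [0.078 0.257] 0.137 [0.576 0.054] -0.1513 -0.1622
18 [0.073 0.259] 0.137 [0.576 0.062] -0.1504 -0.1544
19 [0.067 0.26 ] 0.137 [0.576 0.069] -0.1496 -0.1466
20 [0.062 0.262] 0.137 [0.576 0.077] -0.1491 -0.1389
21 [0.057 0.263] 0.137 [0.576 0.085] -0.1487 -0.1311
22 [0.051 0.264] 0.137 [0.575 0.093] -0.1484 -0.1233
23 [0.046 0.265] 0.137 [0.575 0.1  ] -0.1483 -0.1155
```

Call:
{"op": "play_rows", "data": {
  "series": "0.08 0.25 0 0 0 0;0.08 0.25 0 0 0 0;0.08 0.25 0 0 0 0;0.08 0.25 0 0 0 0;0.04 0.12 0 0 0 0"
}}

```text
t: 4.4
eef_pos: [0.5219, -0.1688, 0.0068]
orientation: [[0.307, 0.952, 0.001], [0.952, -0.307, 0.0], [0.001, 0.001, -1.0]]
force: [-0.5, 0.9, 0.5]
width: 0.547
finger_force: 0.0
```

Call:
{"op": "play_rows", "data": {
  "series": "0.08 0.25 0 0 0 0;0.08 0.25 0 0 0 0;0.14 0.23 0 0 0 0.137;0.14 0.23 0 0 0 0.137;0.135 0.235 0 0 0 0.137"
}}

```text
t: 4.9
eef_pos: [0.5389, -0.1338, 0.0064]
orientation: [[0.248, 0.969, 0.0], [0.969, -0.248, -0.0], [-0.0, 0.0, -1.0]]
force: [0.8, -0.4, 0.5]
width: 0.548
finger_force: 0.0
```

```bash
cat >> h.py <<'E'
O=np.array([.7112,.2298]);YW=.097
def look(name,tag,roi=(230,90,440,270)):
    """mould pose in stop frame from cavities seen (fit of the 3x5 grid with free pose)"""
    im=viewer.camera(name); cv2.imwrite(f"pics/{tag}_{name}.png",im[:,:,::-1])
    h=cv2.cvtColor(im,cv2.COLOR_RGB2HSV); x0,y0,x1,y1=roi
    k=cv2.inRange(h,(0,60,40),(20,255,140)); m=np.zeros_like(k);m[y0:y1,x0:x1]=k[y0:y1,x0:x1]
    _,_,s,c=cv2.connectedComponentsWithStats(m); b=np.array([c[i] for i in range(1,len(s)) if 15<s[i,4]<90])
    q=w(name,b,.024); return b,q
def pose(q):
    e=q-q.mean(0);v=np.linalg.svd(e)[2][0];v=v*np.sign(v[1])
    d=q.mean(0)-O;c,s=np.cos(YW),np.sin(YW)
    return len(q),q.mean(0).round(4),'stop xy',(d@[c,s]).round(4),(d@[-s,c]).round(4),'yaw rel',round(np.arctan2(-v[0],v[1])-YW,4)
E
python3 - <<'E'
from h import *
for n,r in(('top',(230,90,440,270)),('scene',(200,220,440,345))):
    b,q=look(n,'a',r); print(n,pose(q)); 
print(bot.observe()['eef_pos'],bot.observe()['force'])
E
```

```text
top (6, array([ 0.5645, -0.0334]), 'stop xy', np.float64(-0.1715), np.float64(-0.2478), 'yaw rel', np.float64(1.1501))
scene (16, array([ 0.5158, -0.0574]), 'stop xy', np.float64(-0.2223), np.float64(-0.2669), 'yaw rel', np.float64(-0.2836))
[ 0.53925662 -0.13307018  0.00634778] [-0.34511351 -0.57665065 -0.35343885]
```

View pics/a_top.png

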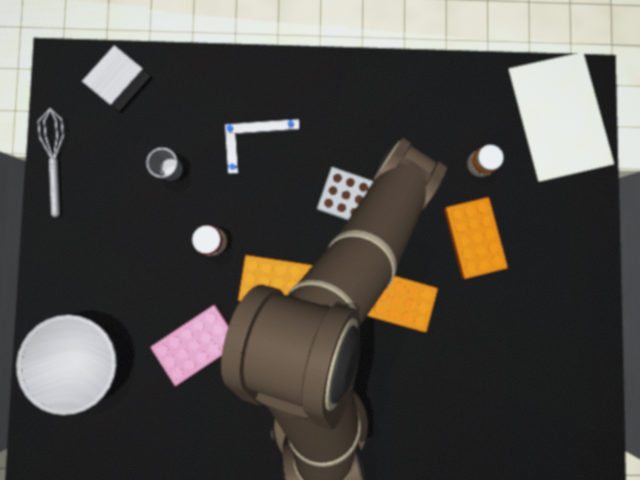

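The top view shows the mould's left corner still at (333,167), so it hasn't moved. The wrist hides the right half, so I'll check the scene view.

```bash
python3 - <<'E'
from h import *
p=bot.observe()['eef_pos']
for n in('top','scene'): print(n,px(n,[p,p+[0,0,.2]]))
a=cv2.imread('pics/a_scene.png');cv2.imwrite('pics/a1.png',cv2.resize(a[180:360,180:420],(800,600),interpolation=cv2.INTER_CUBIC))
E
```

```text
top [[378.32714127 204.39436446]
 [390.84185771 191.91005673]]
scene [[264.84475977 273.35033007]
 [258.17672616 229.84005457]]
```

View pics/a1.png

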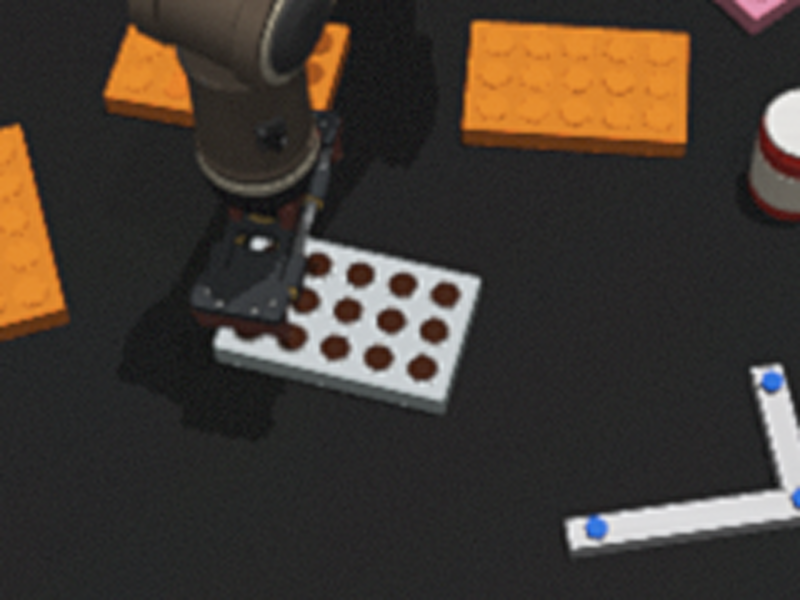

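```bash
python3 - <<'E'
from h import *
for n,r in(('top',(300,150,420,250)),('scene',(240,235,340,310))):
  im0=cv2.imread(f'pics/{n}0.png')[:,:,::-1].copy()
  for t,im in(('0',im0),('a',cv2.imread(f'pics/a_{n}.png')[:,:,::-1].copy())):
    h=cv2.cvtColor(im,cv2.COLOR_RGB2HSV);x0,y0,x1,y1=r
    k=cv2.inRange(h,(0,60,40),(20,255,140))[y0:y1,x0:x1]
    _,_,s,c=cv2.connectedComponentsWithStats(k)
    print(n,t,[tuple((c[i]+[x0,y0]).round(1).tolist()) for i in range(1,len(s)) if 15<s[i,4]<90])
E
```

```text
top 0 [(337.0, 177.6), (349.9, 182.1), (362.9, 186.7), (332.5, 190.1), (376.1, 191.1), (345.5, 194.6), (389.1, 195.7), (358.7, 199.1), (328.1, 202.7), (371.8, 203.7), (341.2, 207.2), (384.7, 208.3), (354.2, 211.8), (367.3, 216.3), (380.5, 220.8)]
top a [(337.0, 177.6), (350.0, 182.0), (332.5, 190.1), (345.5, 194.7), (328.1, 202.7), (341.1, 207.1)]
scene 0 [(262.4, 256.2), (275.0, 259.0), (287.6, 261.9), (300.5, 265.0), (258.4, 266.8), (313.3, 268.0), (271.0, 269.8), (283.9, 272.6), (297.0, 275.8), (254.3, 277.6), (309.6, 278.8), (267.2, 280.9), (280.0, 283.7), (293.1, 286.8), (306.2, 290.0)]
scene a [(268.0, 243.0), (275.2, 259.1), (287.6, 261.9), (300.4, 264.9), (270.7, 269.6), (313.3, 268.0), (283.8, 272.7), (297.0, 275.8), (309.6, 278.8), (280.0, 283.7), (293.2, 286.8), (306.2, 290.0)]
```

```bash
python3 - <<'E'
import cv2,numpy as np
a=cv2.imread('pics/scene0.png')[180:360,180:420];b=cv2.imread('pics/a_scene.png')[180:360,180:420]
c=np.hstack([a,b]);cv2.imwrite('pics/cmp.png',cv2.resize(c[40:140],(800,167),interpolation=cv2.INTER_CUBIC))
E
python3 - <<'E'
from h import *
s=bot.observe();p=s['eef_pos'];R=s['orientation'];print(p,s['joint_positions'].round(3) if hasattr(s['joint_positions'],'round') else s['joint_positions'])
a=cv2.imread('pics/a_scene.png');f=4;x0,y0=210,200
c=cv2.resize(a[y0:y0+130,x0:x0+150],None,fx=f,fy=f,interpolation=cv2.INTER_CUBIC)
def pt(l,col):
    P=p+np.array(l)@R.T
    q=[((u-[x0,y0])*f+f/2).astype(int) for u in px('scene',P)]
    cv2.polylines(c,[np.array(q)],True,col,1)
pt([(sx*.0375,sy*.089,-.08) for sx,sy in((1,1),(1,-1),(-1,-1),(-1,1))],(0,255,0))
for sg in(1,-1):pt([(sx*.01,sg*(.024+dy),0) for sx,dy in((1,0),(1,.0135),(-1,.0135),(-1,0))],(0,0,255))
cv2.imwrite('pics/ov.png',c)
E
```

```text
[ 0.53925662 -0.13307018  0.00634778] [-0.263  0.579  0.564  1.959 -0.455  0.73   0.323]
```

View pics/ov.png

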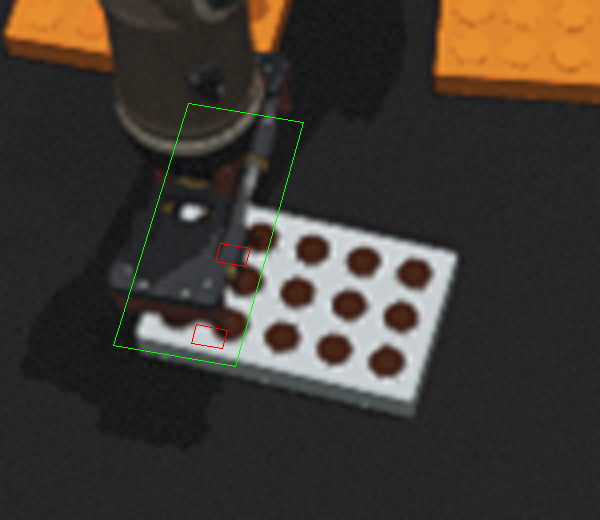

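```bash
python3 - <<'E'
from h import *
s=bot.observe();f=4
def draw(img,n,p,R,op,x0,y0,W,H):
    c=cv2.resize(img[y0:y0+H,x0:x0+W],None,fx=f,fy=f,interpolation=cv2.INTER_CUBIC)
    def pt(l,col):
        q=[((u-[x0,y0])*f+f/2).astype(int) for u in px(n,p+np.array(l)@R.T)]
        cv2.polylines(c,[np.array(q)],True,col,1)
    pt([(sx*.0375,sy*.089,-.08) for sx,sy in((1,1),(1,-1),(-1,-1),(-1,1))],(0,255,0))
    for sg in(1,-1):pt([(sx*.01,sg*(op/2+dy),0) for sx,dy in((1,0),(1,.0135),(-1,.0135),(-1,0))],(0,0,255))
    return c
R0=np.array([[-.9577,.2876,0],[.2876,.9577,0],[0,0,-1]])
a=draw(cv2.imread('pics/scene0.png'),'scene',np.array([.1797,.598,.1887]),R0,.088,500,20,100,110)
b=draw(cv2.imread('pics/top0.png'),'top',np.array([.1797,.598,.1887]),R0,.088,0,330,100,110)
cv2.imwrite('pics/ov0.png',np.hstack([a,b]))
E
```

```text
(no output)
```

View pics/ov0.png

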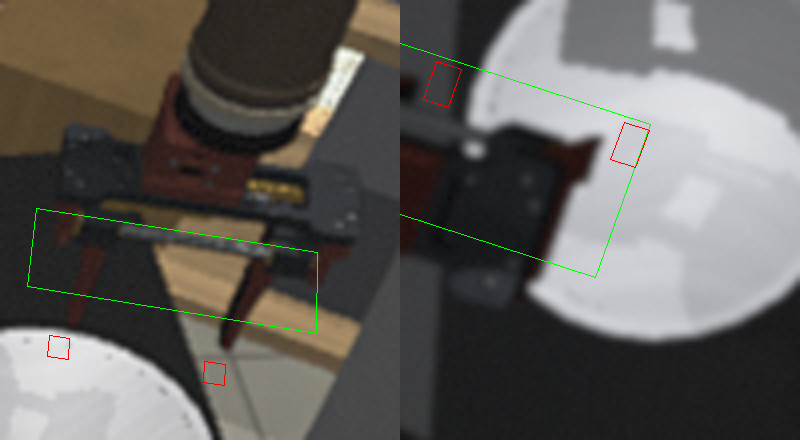

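```bash
cat >> h.py <<'E'
def tri(uv1,uv2):
    P=[np.c_[m['camera_matrix']@m['R'],m['camera_matrix']@m['t']] for m in map(viewer.camera_model,('scene','top'))]
    X=cv2.triangulatePoints(P[0],P[1],np.array(uv1,float).reshape(2,1),np.array(uv2,float).reshape(2,1)).ravel();X=X[:3]/X[3]
    return X,px('scene',[X])[0]-uv1,px('top',[X])[0]-uv2
E
python3 - <<'E'
from h import *
R0=np.array([[-.9577,.2876,0],[.2876,.9577,0],[0,0,-1]]);p=np.array([.1797,.598,.1887])
print('pred',p-R0[:,1]*.0508, p+R0[:,1]*.0508)
for t in((49.5,365.5),(47,367)):print(tri((519.5,101),t))
for t in((519.5,101),):
  for z in(.15,.19,.21,.23):print(z,w('scene',t,z),w('scene',(556.5,106.5),z),w('top',(49,366),z))
E
```

```text
pred [0.16508992 0.54934884 0.1887    ] [0.19431008 0.64665116 0.1887    ]
(array([0.16998883, 0.55472352, 0.21230535]), array([-0.4630786 ,  0.13618441]), array([-0.85198497, -0.07099749]))
(array([0.16617348, 0.55842093, 0.2091915 ]), array([ 0.25972297, -0.0783448 ]), array([0.47721969, 0.03712163]))
0.15 [[0.10681418 0.58828235]] [[0.1335897 0.6851127]] [[0.15698763 0.58498856]]
0.19 [[0.14709602 0.56759435]] [[0.17298038 0.66120191]] [[0.16461658 0.56506666]]
0.21 [[0.16723695 0.55725035]] [[0.19267572 0.64924652]] [[0.16843105 0.55510571]]
0.23 [[0.18737787 0.54690636]] [[0.21237106 0.63729113]] [[0.17224552 0.54514476]]
```

The overlay settles it. The open fingertips sit about 20 mm higher than the TCP reading, so they slid over the mould without touching it. I'll back out, go lower with the force watched, and push again.

Call:
{"op": "play_rows", "data": {
  "series": "0 0 0.5 0 0 0;0 0 1 0 0 0;-0.36 -0.86 0 0 0 -0.2;-0.36 -0.86 0 0 0 -0.21;-0.36 -0.85 0 0 0 0"
}}

```text
t: 5.5
eef_pos: [0.5058, -0.213, 0.0529]
orientation: [[0.31, 0.951, 0.001], [0.951, -0.31, -0.0], [-0.0, 0.001, -1.0]]
force: [0.1, 0.2, -0.1]
width: 0.55
finger_force: 0.0
```

Call:
{"op": "play_rows", "data": {
  "series": "0 0 -0.5 0 0 0;0 0 -0.5 0 0 0;0 0 -0.5 0 0 0;0 0 -0.1 0 0 0;0 0 0 0 0 0"
}}

```text
t: 6.0
eef_pos: [0.5056, -0.2107, 0.0024]
orientation: [[0.308, 0.951, -0.002], [0.951, -0.308, 0.001], [-0.0, -0.002, -1.0]]
force: [-0.0, 0.7, -0.8]
width: 0.55
finger_force: 0.0
```

Call:
{"op": "play_rows", "data": {
  "series": "0 0 -0.1 0 0 0;0 0 -0.1 0 0 0;0 0 0 0 0 0"
}}

```text
t: 6.3
eef_pos: [0.5061, -0.2114, -0.0027]
orientation: [[0.308, 0.951, -0.0], [0.951, -0.308, 0.0], [0.0, -0.0, -1.0]]
force: [0.6, 0.2, -0.3]
width: 0.55
finger_force: 0.0
```

```bash
python3 - <<'E'
from h import *
s=bot.observe();print(s['eef_pos'],s['orientation'][:,1],s['force'],s['torque'],s['width'])
cv2.imwrite('pics/b_scene.png',viewer.camera('scene')[:,:,::-1])
a=cv2.imread('pics/b_scene.png');cv2.imwrite('pics/b1.png',cv2.resize(a[200:330,200:350],(600,520),interpolation=cv2.INTER_CUBIC))
E
```

```text
[ 0.50611601 -0.21137274 -0.00265262] [ 9.51244886e-01 -3.08436649e-01 -2.21890329e-05] [ 0.62665346  0.21251758 -0.33344154] [-0.07694377  0.09529885 -0.0035822 ] 0.5499809287918707
```

View pics/b1.png

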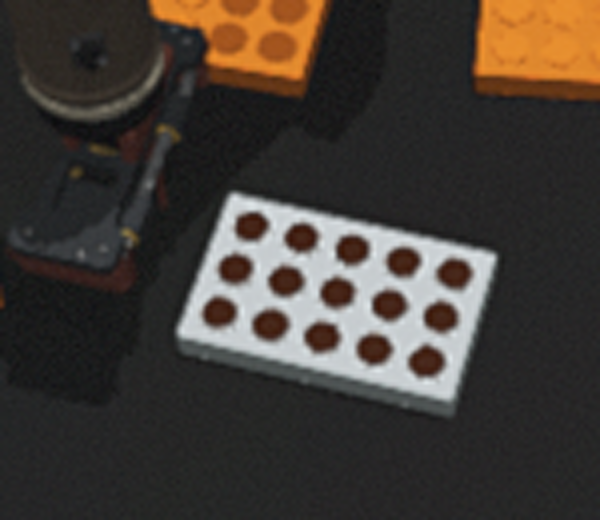

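The fingertips are still off the counter, so I'll go down in small steps until they touch.

Call:
{"op": "play_rows", "data": {
  "series": "0 0 -0.08 0 0 0;0 0 -0.08 0 0 0;0 0 0 0 0 0"
}}

```text
t: 6.65
eef_pos: [0.5059, -0.2115, -0.0076]
orientation: [[0.309, 0.951, -0.0], [0.951, -0.309, 0.0], [0.0, -0.0, -1.0]]
force: [-0.9, -0.1, -0.7]
width: 0.551
finger_force: 0.0
```

Call:
{"op": "play_rows", "data": {
  "series": "0 0 -0.08 0 0 0;0 0 0 0 0 0"
}}

```text
t: 6.85
eef_pos: [0.5059, -0.2115, -0.01]
orientation: [[0.309, 0.951, -0.0], [0.951, -0.309, 0.0], [-0.0, -0.0, -1.0]]
force: [-0.1, 0.7, -0.2]
width: 0.55
finger_force: 0.0
```

Call:
{"op": "play_rows", "data": {
  "series": "0 0 -0.08 0 0 0;0 0 0 0 0 0"
}}

```text
t: 7.05
eef_pos: [0.5059, -0.2115, -0.0124]
orientation: [[0.309, 0.951, -0.0], [0.951, -0.309, 0.0], [-0.0, -0.0, -1.0]]
force: [-0.1, -1.0, -0.1]
width: 0.546
finger_force: 0.0
```

Call:
{"op": "play_rows", "data": {
  "series": "0 0 -0.08 0 0 0;0 0 0 0 0 0"
}}

```text
t: 7.25
eef_pos: [0.5059, -0.2115, -0.0148]
orientation: [[0.309, 0.951, -0.0], [0.951, -0.309, 0.0], [-0.0, -0.0, -1.0]]
force: [-0.5, -0.8, 0.4]
width: 0.554
finger_force: 0.0
```

Call:
{"op": "play_rows", "data": {
  "series": "0 0 -0.06 0 0 0;0 0 0 0 0 0"
}}

```text
t: 7.45
eef_pos: [0.5059, -0.2115, -0.0165]
orientation: [[0.309, 0.951, -0.0], [0.951, -0.309, 0.0], [0.0, -0.0, -1.0]]
force: [0.1, 0.3, 1.0]
width: 0.548
finger_force: 0.0
```

Call:
{"op": "play_rows", "data": {
  "series": "0.08 0.255 0 0 0 0;0.08 0.255 0 0 0 0;0.08 0.255 0 0 0 0;0.08 0.255 0 0 0 0"
}}

```text
t: 7.85
eef_pos: [0.516, -0.1798, -0.0163]
orientation: [[0.308, 0.951, 0.0], [0.951, -0.308, 0.0], [0.0, 0.0, -1.0]]
force: [-0.2, -0.4, -0.5]
width: 0.545
finger_force: 0.0
```

Call:
{"op": "play_rows", "data": {
  "series": "0.05 0.16 0 0 0 0;0.05 0.16 0 0 0 0;0.05 0.16 0 0 0 0"
}}

```text
t: 8.15
eef_pos: [0.52, -0.1668, -0.0164]
orientation: [[0.309, 0.951, -0.0], [0.951, -0.309, -0.001], [-0.001, 0.0, -1.0]]
force: [-0.9, -2.9, -0.6]
width: 0.55
finger_force: 1.5
```

```bash
python3 - <<'E'
from h import *
s=bot.observe();print(s['eef_pos'],s['force'])
b,q=look('scene','c',(240,235,345,320));print(b.round(1).tolist())
E
```

```text
[ 0.51999999 -0.16683691 -0.01635613] [-0.85289652 -2.90865049 -0.58091853]
[[252.8, 242.5], [266.7, 257.2], [279.4, 259.9], [292.2, 262.9], [304.9, 265.9], [262.9, 267.6], [317.8, 268.8], [275.8, 270.9], [245.8, 276.2], [288.4, 273.8], [301.3, 276.9], [258.8, 278.7], [314.4, 279.8], [271.7, 281.6], [284.7, 284.9], [297.5, 288.0], [311.0, 291.0]]
```

Contact is good at about 3 N and the mould is sliding. Next I'll drive the arc.

Call:
{"op": "play_rows", "data": {
  "series": "0.08 0.25 0 0 0 0;0.1 0.24 0 0 0 0.07;0.14 0.23 0 0 0 0.137;0.138 0.23 0 0 0 0.137;0.134 0.233 0 0 0 0.137"
}}

```text
t: 8.7
eef_pos: [0.5384, -0.1305, -0.0163]
orientation: [[0.237, 0.971, 0.0], [0.971, -0.237, -0.0], [-0.0, 0.0, -1.0]]
force: [-1.0, -3.9, 0.4]
width: 0.55
finger_force: 1.9
```

Call:
{"op": "play_rows", "data": {
  "series": "0.13 0.236 0 0 0 0.137;0.124 0.239 0 0 0 0.137;0.119 0.241 0 0 0 0.137;0.114 0.243 0 0 0 0.137;0.109 0.246 0 0 0 0.137"
}}

```text
t: 9.2
eef_pos: [0.5562, -0.0944, -0.0163]
orientation: [[0.137, 0.991, 0.0], [0.991, -0.137, -0.0], [-0.0, 0.0, -1.0]]
force: [0.1, -4.7, 1.7]
width: 0.55
finger_force: 2.1
```

```bash
cat >> h.py <<'E'
G=np.array([[0,0]])
def fit(uv,name='scene',x0=None):
    """fit 3x5 grid pose (pitch from first pictures) to seen cavities by nearest match"""
    q=w(name,uv,.024)
    g=np.array([[i*PX,j*PY] for i in(-1,0,1) for j in(-2,-1,0,1,2)])
    def tr(v): c,s=np.cos(v[2]),np.sin(v[2]); return g@np.array([[c,s],[-s,c]])+v[:2]
    f=lambda v: np.linalg.norm(tr(v)[None]-q[:,None],axis=2).min(1)
    best=least_squares(f,x0,loss='soft_l1',f_scale=.003,x_scale=[.01,.01,.05]); r=best.x
    d=r[:2]-O;c,s=np.cos(YW),np.sin(YW)
    return f"xy {r[:2].round(4)} stop {d@[c,s]:.4f} {d@[-s,c]:.4f} yawrel {r[2]-YW:.4f} n{len(q)} res {np.median(f(r)):.4f}"
# svd of 15 pts: long sum 0.186 = sqrt(3*10)*py ; short .1044=sqrt(5*2)*px
PX=.1044/np.sqrt(10);PY=.186/np.sqrt(30)
E
python3 - <<'E'
from h import *
s=bot.observe();p=s['eef_pos'];R=s['orientation'];a=np.arctan2(R[1,1],R[0,1]);print(p,a,s['force'])
x0=[*(p[:2]+.1*np.array([-np.sin(a),np.cos(a)])),a];print(np.round(x0,4))
b,q=look('scene','d',(250,225,400,330));print(fit(b,'scene',x0))
b,q=look('top','d',(240,130,400,240));print(fit(b,'top',x0))
E
```

```text
[ 0.55615758 -0.09441712 -0.01628651] -0.13733632114204986 [ 0.11710646 -4.70275866  1.709786  ]
[ 0.5698  0.0046 -0.1373]
xy [0.5714 0.0043] stop -0.1610 -0.2109 yawrel -0.2477 n19 res 0.0013
xy [0.5714 0.0079] stop -0.1606 -0.2074 yawrel -0.2290 n10 res 0.0002
```

Call:
{"op": "play_rows", "data": {
  "series": "0.109 0.246 0 0 0 0.137;0.104 0.248 0 0 0 0.137;0.099 0.25 0 0 0 0.137;0.094 0.252 0 0 0 0.137;0.088 0.254 0 0 0 0.137"
}}

```text
t: 9.8
eef_pos: [0.5709, -0.0567, -0.0164]
orientation: [[0.034, 0.999, -0.0], [0.999, -0.034, 0.0], [0.0, -0.0, -1.0]]
force: [0.4, -3.4, 0.4]
width: 0.554
finger_force: 1.7
```

Call:
{"op": "play_rows", "data": {
  "series": "0.083 0.256 0 0 0 0.137;0.078 0.257 0 0 0 0.137;0.073 0.259 0 0 0 0.137;0.067 0.26 0 0 0 0.137;0.062 0.262 0 0 0 0.137"
}}

```text
t: 10.3
eef_pos: [0.5816, -0.0179, -0.0164]
orientation: [[-0.068, 0.998, -0.0], [0.998, 0.068, 0.0], [0.0, -0.0, -1.0]]
force: [-0.5, -4.0, -0.8]
width: 0.546
finger_force: 1.6
```

Call:
{"op": "play_rows", "data": {
  "series": "0.057 0.263 0 0 0 0.137;0.02 0.15 0 0 0 0.06;0 0 0 0 0 0"
}}

```text
t: 10.6
eef_pos: [0.5839, -0.0047, -0.0164]
orientation: [[-0.098, 0.995, -0.0], [0.995, 0.098, 0.001], [0.001, -0.0, -1.0]]
force: [-0.1, 0.1, 0.7]
width: 0.55
finger_force: 0.0
```

```bash
python3 - <<'E'
from h import *
s=bot.observe();p=s['eef_pos'];R=s['orientation'];a=np.arctan2(R[1,1],R[0,1]);print(p,a,s['force'])
x0=[*(p[:2]+.1*np.array([-np.sin(a),np.cos(a)])),a];print(np.round(x0,4))
b,q=look('scene','e',(300,235,405,330));print(fit(b,'scene',x0))
b,q=look('top','e',(240,130,390,240));print(fit(b,'top',x0))
E
```

```text
[ 0.58387741 -0.00466426 -0.0163996 ] 0.09790743658053809 [-0.12334769  0.09957458  0.66813776]
[0.5741 0.0949 0.0979]
xy [0.5752 0.0948] stop -0.1484 -0.1212 yawrel -0.0313 n16 res 0.0019
xy [0.5753 0.0972] stop -0.1481 -0.1188 yawrel 0.0018 n7 res 0.0003
```

Call:
{"op": "play_rows", "data": {
  "series": "0.03 -0.3 0 0 0 0;0.07 -0.7 0 0 0 0;0 0 0.8 0 0 0;0 0 1 0 0 0;0 0 1 0 0 0"
}}

```text
t: 11.2
eef_pos: [0.5862, -0.0375, 0.0683]
orientation: [[-0.094, 0.996, -0.001], [0.996, 0.094, -0.0], [-0.0, -0.001, -1.0]]
force: [0.3, -0.2, 0.6]
width: 0.548
finger_force: 0.0
```

Call:
{"op": "play_rows", "data": {
  "series": "-0.31 0.37 0 0 0 -0.95;-0.31 0.37 0 0 0 -0.95;-0.31 0.37 0 0 0 -0.95;-0.31 0.37 0 0 0 -0.95;-0.31 0.37 0 0 0 -0.95"
}}

```text
t: 11.7
eef_pos: [0.5399, 0.0189, 0.0678]
orientation: [[0.584, 0.812, 0.0], [0.812, -0.584, 0.0], [0.0, -0.0, -1.0]]
force: [0.3, 0.1, -0.4]
width: 0.553
finger_force: 0.0
```

Call:
{"op": "play_rows", "data": {
  "series": "-0.31 0.37 0 0 0 -0.95;-0.31 0.37 0 0 0 -0.95;-0.31 0.37 0 0 0 -0.95;-0.31 0.37 0 0 0 -0.95;-0.31 0.37 0 0 0 -0.95"
}}

```text
t: 12.2
eef_pos: [0.4935, 0.0746, 0.0678]
orientation: [[0.973, 0.233, 0.0], [0.233, -0.973, 0.0], [0.0, -0.0, -1.0]]
force: [0.4, -0.1, 0.3]
width: 0.55
finger_force: 0.0
```

Call:
{"op": "play_rows", "data": {
  "series": "-0.31 0.37 0 0 0 -0.95;0 0 0 0 0 0"
}}

```text
t: 12.4
eef_pos: [0.4834, 0.0868, 0.0673]
orientation: [[0.995, 0.099, -0.001], [0.099, -0.995, 0.0], [-0.001, -0.0, -1.0]]
force: [-0.0, 0.1, 0.1]
width: 0.549
finger_force: 0.0
```

```bash
python3 - <<'E'
from h import *
s=bot.observe();R=s['orientation'];print(s['eef_pos'],np.arctan2(R[1,1],R[0,1]),R[:,2],s['joint_positions'])
b,q=look('scene','f',(300,235,405,330));print(fit(b,'scene',[.575,.096,.097]))
E
```

```text
[0.4834425  0.0868024  0.06733729] -1.47194346120784 [-1.32825501e-03  1.78319219e-04 -9.99999102e-01] [-1.0316973   0.50796662  0.99996123  2.08594098 -0.57519638  0.85240596
 -1.16273623]
xy [0.5769 0.0955] stop -0.1467 -0.1207 yawrel 0.0022 n15 res 0.0003
```

Call:
{"op": "play_rows", "data": {
  "series": "0 0 -1 0 0 0;0 0 -1 0 0 0;0 0 -0.5 0 0 0;0 0 -0.3 0 0 0;0.2 0.02 0 0 0 0"
}}

```text
t: 12.95
eef_pos: [0.4901, 0.0854, -0.0169]
orientation: [[0.995, 0.1, -0.002], [0.1, -0.995, -0.0], [-0.002, 0.0, -1.0]]
force: [-0.5, -0.8, -0.3]
width: 0.549
finger_force: 0.0
```

Call:
{"op": "play_rows", "data": {
  "series": "0.25 0.025 0 0 0 0;0.25 0.025 0 0 0 0;0.25 0.025 0 0 0 0;0.25 0.025 0 0 0 0;0.25 0.025 0 0 0 0"
}}

```text
t: 13.45
eef_pos: [0.5269, 0.0904, -0.0162]
orientation: [[0.995, 0.1, -0.003], [0.1, -0.995, 0.001], [-0.003, -0.001, -1.0]]
force: [-6.8, -0.8, 5.7]
width: 0.553
finger_force: 3.5
```

Call:
{"op": "play_rows", "data": {
  "series": "0.25 0.025 0 0 0 0;0.25 0.025 0 0 0 0;0.25 0.025 0 0 0 0;0.25 0.025 0 0 0 0;0.25 0.025 0 0 0 0"
}}

```text
t: 13.95
eef_pos: [0.5645, 0.0941, -0.0162]
orientation: [[0.995, 0.1, -0.003], [0.1, -0.995, 0.0], [-0.003, -0.001, -1.0]]
force: [-5.9, -1.1, 4.8]
width: 0.552
finger_force: 3.2
```

```bash
python3 - <<'E'
from h import *
s=bot.observe();p=s['eef_pos'];R=s['orientation'];a=np.arctan2(R[1,1],R[0,1])+np.pi/2;print(p,a,s['force'])
x0=[*(p[:2]+.065*np.array([np.cos(a),np.sin(a)])),a]
b,q=look('scene','g',(300,235,425,345));print(fit(b,'scene',x0))
E
```

```text
[ 0.56445255  0.09412052 -0.01615621] 0.10022374033669346 [-5.8921393  -1.05429148  4.75214066]
xy [0.6305 0.1016] stop -0.0927 -0.1198 yawrel 0.0064 n20 res 0.0021
```

Call:
{"op": "play_rows", "data": {
  "series": "0.22 0.022 0.04 0 0 0;0.22 0.022 0 0 0 0;0.22 0.022 0 0 0 0;0.2 0.02 0 0 0 0;0.12 0.012 0 0 0 0"
}}

```text
t: 14.5
eef_pos: [0.5955, 0.097, -0.0151]
orientation: [[0.995, 0.099, 0.0], [0.099, -0.995, -0.0], [0.0, 0.0, -1.0]]
force: [-4.5, -0.6, 3.2]
width: 0.549
finger_force: 2.5
```

Call:
{"op": "play_rows", "data": {
  "series": "0.07 0.007 0 0 0 0;0.07 0.007 0 0 0 0"
}}

```text
t: 14.7
eef_pos: [0.5988, 0.0972, -0.0151]
orientation: [[0.995, 0.099, -0.001], [0.099, -0.995, 0.0], [-0.001, -0.0, -1.0]]
force: [-5.4, 0.0, 3.1]
width: 0.549
finger_force: 2.5
```

Call:
{"op": "play_rows", "data": {
  "series": "0.05 0.005 0 0 0 0;0.05 0.005 0 0 0 0"
}}

```text
t: 14.9
eef_pos: [0.6018, 0.0976, -0.0152]
orientation: [[0.995, 0.099, -0.001], [0.099, -0.995, -0.0], [-0.001, -0.0, -1.0]]
force: [-10.4, -0.4, 5.9]
width: 0.551
finger_force: 5.2
```

Call:
{"op": "play_rows", "data": {
  "series": "0.04 0.004 0 0 0 0;0 0 0 0 0 0"
}}

```text
t: 15.1
eef_pos: [0.6017, 0.0975, -0.0152]
orientation: [[0.995, 0.099, -0.003], [0.099, -0.995, 0.0], [-0.003, -0.001, -1.0]]
force: [-9.6, -1.2, 7.3]
width: 0.549
finger_force: 4.9
```

```bash
python3 - <<'E'
from h import *
s=bot.observe();p=s['eef_pos'];R=s['orientation'];a=np.arctan2(R[1,1],R[0,1])+np.pi/2;print(p,a,s['force'])
x0=[*(p[:2]+.065*np.array([np.cos(a),np.sin(a)])),a]
b,q=look('scene','h',(320,255,425,345));print(fit(b,'scene',x0))
E
```

```text
[ 0.60168435  0.09754576 -0.01519897] 0.09917869606543572 [-9.56856757 -1.15184788  7.25445743]
xy [0.6678 0.1049] stop -0.0553 -0.1201 yawrel -0.0057 n19 res 0.0017
```

Call:
{"op": "play_rows", "data": {
  "series": "-0.3 -0.03 0 0 0 0;-0.5 -0.05 0 0 0 0;0 0 0.8 0 0 0;0 0 1 0 0 0;0 0 1 0 0 0"
}}

```text
t: 15.65
eef_pos: [0.5801, 0.0953, 0.07]
orientation: [[0.995, 0.099, 0.002], [0.099, -0.995, -0.0], [0.002, 0.001, -1.0]]
force: [-0.1, -0.5, 0.7]
width: 0.548
finger_force: 0.0
```

Call:
{"op": "play_rows", "data": {
  "series": "0.31 -0.35 0 0 0 0.95;0.31 -0.35 0 0 0 0.95;0.31 -0.35 0 0 0 0.95;0.31 -0.35 0 0 0 0.95;0.31 -0.35 0 0 0 0.95"
}}

```text
t: 16.15
eef_pos: [0.6274, 0.0426, 0.0694]
orientation: [[0.684, 0.73, 0.003], [0.73, -0.684, 0.0], [0.002, 0.002, -1.0]]
force: [-0.5, -0.0, -0.7]
width: 0.553
finger_force: 0.0
```

Call:
{"op": "play_rows", "data": {
  "series": "0.31 -0.35 0 0 0 0.95;0.31 -0.35 0 0 0 0.95;0.31 -0.35 0 0 0 0.95;0.31 -0.35 0 0 0 0.95;0.31 -0.35 0 0 0 0.95"
}}

```text
t: 16.65
eef_pos: [0.6738, -0.0101, 0.0693]
orientation: [[0.041, 0.999, 0.003], [0.999, -0.041, 0.0], [0.0, 0.003, -1.0]]
force: [-0.4, 0.5, 0.4]
width: 0.551
finger_force: 0.0
```

Call:
{"op": "play_rows", "data": {
  "series": "0.31 -0.35 0 0 0 0.95;0 0 0 0 0 0"
}}

```text
t: 16.85
eef_pos: [0.6833, -0.0226, 0.0694]
orientation: [[-0.095, 0.995, 0.003], [0.995, 0.095, -0.001], [-0.001, 0.003, -1.0]]
force: [0.2, 0.3, -0.2]
width: 0.551
finger_force: 0.0
```

```bash
python3 - <<'E'
from h import *
s=bot.observe();R=s['orientation'];print(s['eef_pos'],np.arctan2(R[1,1],R[0,1]),R[:,2])
b,q=look('scene','i',(320,255,425,345));print(fit(b,'scene',[.6678,.105,.097]))
E
```

```text
[ 0.68331116 -0.02258876  0.06944927] 0.09544844590039728 [ 3.43932797e-03 -9.19749655e-04 -9.99993663e-01]
xy [0.6686 0.1043] stop -0.0546 -0.1208 yawrel 0.0020 n15 res 0.0003
```

Call:
{"op": "play_rows", "data": {
  "series": "0 0 -1 0 0 0;0 0 -1 0 0 0;0 0 -0.5 0 0 0;0 0 -0.33 0 0 0;0 0 0 0 0 0"
}}

```text
t: 17.4
eef_pos: [0.681, -0.0197, -0.017]
orientation: [[-0.095, 0.995, -0.001], [0.995, 0.095, -0.0], [-0.0, -0.001, -1.0]]
force: [-0.3, 0.0, -0.2]
width: 0.551
finger_force: 0.0
```

Call:
{"op": "play_rows", "data": {
  "series": "-0.026 0.265 0 0 0 0.01;-0.026 0.265 0 0 0 0;-0.026 0.265 0 0 0 0;-0.018 0.2 0 0 0 0;-0.018 0.2 0 0 0 0"
}}

```text
t: 17.9
eef_pos: [0.679, 0.0143, -0.0149]
orientation: [[-0.097, 0.995, 0.002], [0.995, 0.097, -0.002], [-0.002, 0.002, -1.0]]
force: [0.5, -5.5, 3.2]
width: 0.548
finger_force: 2.9
```

Call:
{"op": "play_rows", "data": {
  "series": "-0.018 0.2 0 0 0 0;-0.018 0.2 0 0 0 0;-0.018 0.2 0 0 0 0"
}}

```text
t: 18.2
eef_pos: [0.6772, 0.0316, -0.015]
orientation: [[-0.096, 0.995, 0.002], [0.995, 0.096, -0.003], [-0.003, 0.001, -1.0]]
force: [0.1, -6.5, 4.8]
width: 0.551
finger_force: 3.2
```

```bash
python3 - <<'E'
from h import *
s=bot.observe();p=s['eef_pos'];d=p[:2]-O;print(p,s['force'],'tool ys',d@[-np.sin(YW),np.cos(YW)])
x0=[*(p[:2]+.1*np.array([-.097,.995])),.097]
b,q=look('scene','j',(330,255,425,345));print(fit(b,'scene',x0))
E
```

```text
[ 0.67724528  0.03156167 -0.0149977 ] [ 0.06961859 -6.45319657  4.753971  ] tool ys -0.19401799957971774
xy [0.6653 0.1305] stop -0.0553 -0.0944 yawrel -0.0145 n15 res 0.0012
```

About 4 mm remain, so I'll creep the rest.

Call:
{"op": "play_rows", "data": {
  "series": "-0.007 0.07 0 0 0 0;-0.004 0.05 0 0 0 0"
}}

```text
t: 18.45
eef_pos: [0.6771, 0.0335, -0.0151]
orientation: [[-0.096, 0.995, 0.002], [0.995, 0.096, -0.004], [-0.004, 0.002, -1.0]]
force: [0.6, -11.4, 3.7]
width: 0.554
finger_force: 5.8
```

Call:
{"op": "play_rows", "data": {
  "series": "-0.004 0.05 0 0 0 0;0 0 0 0 0 0"
}}

```text
t: 18.65
eef_pos: [0.6771, 0.0335, -0.0151]
orientation: [[-0.095, 0.995, 0.002], [0.995, 0.095, -0.006], [-0.006, 0.002, -1.0]]
force: [0.8, -12.1, 2.5]
width: 0.555
finger_force: 5.9
```

```bash
python3 - <<'E'
from h import *
s=bot.observe();p=s['eef_pos'];d=p[:2]-O;print(p,s['force'],'tool ys',d@[-np.sin(YW),np.cos(YW)])
E
```

```text
[ 0.67708805  0.0334622  -0.01505174] [  0.83346498 -12.14675004   2.48119923] tool ys -0.19211118089776263
```

The force rose to 12 N and the tool stopped, so the mould is against the short rail. I'll back off, rise clear and check.

Call:
{"op": "play_rows", "data": {
  "series": "0.02 -0.2 0 0 0 0;0.05 -0.6 0 0 0 0;0.05 -0.6 0 0 0 0;0 0 0.8 0 0 0;0 0 1 0 0 0"
}}

```text
t: 19.15
eef_pos: [0.6783, -0.0057, 0.0371]
orientation: [[-0.095, 0.995, -0.003], [0.995, 0.095, -0.001], [-0.0, -0.003, -1.0]]
force: [0.1, 0.5, -0.4]
width: 0.552
finger_force: 0.0
```

Call:
{"op": "play_rows", "data": {
  "series": "0 -0.8 1 0 0 0;0 -0.8 1 0 0 0;0 -1 1 0 0 0;0 -1 0 0 0 0;0 -1 0 0 0 0"
}}

```text
t: 19.65
eef_pos: [0.68, -0.1438, 0.1295]
orientation: [[-0.097, 0.995, 0.002], [0.995, 0.097, 0.0], [-0.0, 0.002, -1.0]]
force: [-0.7, -0.1, -0.8]
width: 0.551
finger_force: 0.0
```

```bash
python3 - <<'E'
from h import *
print(bot.observe()['eef_pos'])
for n,r in(('scene',(330,255,435,345)),('top',(235,120,330,200))):
    b,q=look(n,'k',r);print(n,fit(b,n,[.6653,.1345,.097]))
    for c,a in screws(n,cv2.imread(f'pics/k_{n}.png')[:,:,::-1].copy()): print(w(n,c,.018).round(4))
a=cv2.imread('pics/k_scene.png')[190:370,320:560];cv2.imwrite('pics/k1.png',cv2.resize(a,(800,600),interpolation=cv2.INTER_CUBIC))
E
```

```text
[ 0.68002487 -0.14382649  0.12952753]
scene xy [0.6658 0.1329] stop -0.0546 -0.0920 yawrel 0.0033 n15 res 0.0002
[[0.6244 0.2314]]
[[0.7201 0.241 ]]
[[0.7345 0.09  ]]
top xy [0.6642 0.1346] stop -0.0560 -0.0902 yawrel 0.0025 n15 res 0.0003
[[0.7369 0.0913]]
[[0.7223 0.2425]]
[[0.6247 0.2328]]
```

View pics/k1.png

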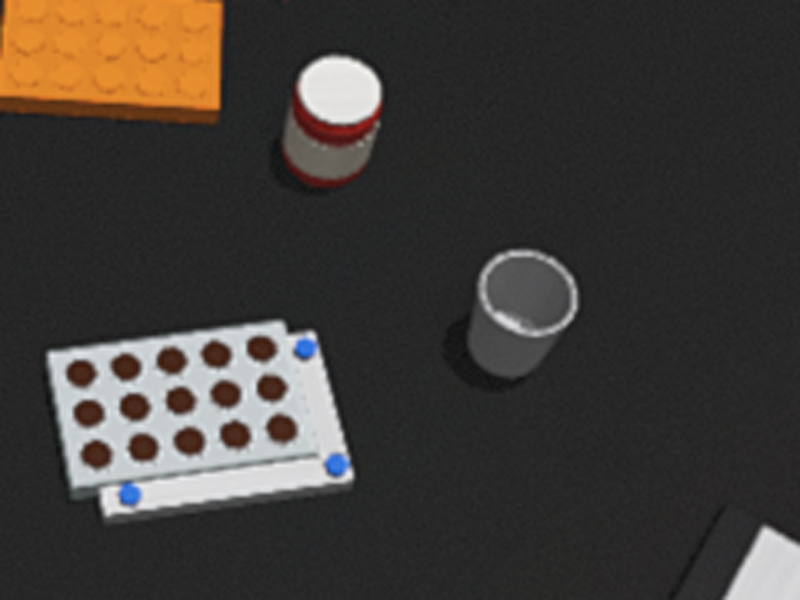

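The mould sits flush against both rails, and both cameras agree within 2 mm of its seated place. The tin and cup stand undisturbed, and the hand is clear.

```bash
python3 -c "
from plant import workorder
print(workorder.hand_in())"
```

```text
the job is handed in; nothing more can be done
None
```

I pushed the mould into the corner stop and handed the job in: both cameras put it flush against both rails (within 2 mm and 0.004 rad), with the hand clear and the cup, jar and tin never touched, but the hand-in returned no verdict.

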